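# Turn the wet whisk handle-down

### The arm

A 7-joint arm with a two-finger parallel gripper is mounted at the origin on the work surface. World frame = base frame: x ahead of the robot, y to its left, z up, the work surface at z = 0. Lengths are in m, angles in rad, forces in N, time in s.
With the tool pointing down it reaches from about 0.425 to 0.825 m from the base axis. Payload 3.6 kg.
Tool frame: the origin (TCP) lies midway between the tips of the shut fingers; the grasp point (between the pads) lies 19 mm behind it; z points along the fingers, y is the line along which they close (so a half turn about z gives the same grasp; the last joint's range is limited). The gripper opens to 93 mm and grips with 3 to 60 N. Pads are 15 mm wide; open, the fingers measure 128 mm over their backs; the gripper's body (75 mm by 188 mm) begins 65 mm behind the grasp point.
Start: joints at [1.236, 0.615, -0.013, 1.423, 0.008, 1.103, -0.04], TCP at [0.198, -0.619, 0.219] pointing down, gripper open.
Joint ranges: [-3.12, 3.12], [-0.3, 2.06], [-1.34, 1.32], [0.26, 2.42], [-1.36, 4.5], [0.01, 1.98], [-2.84, 2.84]. Speed limits (rad/s): [2.79, 2.79, 3.14, 3.14, 3.14, 3.14, 3.14].

### API

Orientations are given as a unit quaternion [x, y, z, w].
In Python, from workcell import env gives the robot as it stands. Calls block until the motion is done:
- env.move_ptp(position, orientation): joint-space move of the TCP to a pose.
- env.move_linear(position, rot=None, v=0.15): straight line of the TCP; rot=None keeps the orientation; v is the mean speed in m/s.
- env.set_joints(angles): joint-space move.
- env.command_gripper(opening, grasp_force=None): finger opening in m; grasp_force is the grip in N (None keeps the last); returns when the fingers have stopped.
- env.pause(seconds).
- env.inverse_kinematics(position, orientation): joint angles nearest the present ones, or None.
- env.sense(): the state.
- env.camera(name): name is "side" or "top"; returns a dict with "frame" (400x640x3 uint8, red, green, blue), "camera_matrix" (3x3 intrinsics, pixels), "pose" (4x4, takes a point from camera to world coordinates). Camera axes: x right, y down, z forward; pixel columns grow to the right and rows downward; lengths in m; the calibration is good to about 2 mm. A picture is of the moment at which its call begins. There is no depth.
A pose or a line that the arm cannot do raises env.IKError and nothing moves.
- env.sign_off(): hands the job in; it is judged then, once.
Trained networks look in a picture, given as the dict that the camera call returned (one of the last four; its "shot" number tells which), for a name from the list of things; names that differ only in an ending like _2 or _b are one class to them, and where a whole thing is asked for, a point or a joint stands for the part that bears it (a point fixed in the world has none). Each returns a list of dicts, best first, with "conf" (0 to 1); they miss things now and then, are a little off and sometimes report something else, mostly with a low value. They report only what shows in the picture. A call takes as long as a camera call. They do not tell look-alikes from the thing itself.
- env.search_frame(picture, name): "position" ([x, y, z] in m, in world coordinates, good to about 4 mm: the middle of the surface that is visible of it).
- env.place_of(picture, name): "position" ([x, y, z] in m, in world coordinates, good to about 4 mm: a listed point, or the origin of a listed thing).
The state is a dict: "time": time; "q": joint angles; "qd": joint speeds; "tau": joint torques, N m; "position": TCP position; "tool_rot": TCP orientation; "wrist_force": force on the tool from outside, world axes, zero at the start; "moment": the same for the moment, N m; "gripper_width": finger opening in m; "grip_force": force on a finger pad.
Only numpy, scipy, OpenCV 4.12 (cv2) and the standard library are available. Lean on these libraries where they do the work, as an engineer would, in place of code of your own. Each camera call takes 0.05 s, during which the arm holds its last target. There are 200 camera calls.

### The job

The whisk was put back wrong way round: it stands head-down in the wide leaning crock. Draw it out, turn it end for end, and put it handle-down into the empty narrow leaning tube, keeping hold of it until the handle is right down on the bottom; then let go and leave it standing there head-up to dry. Leave the serving spoon in the other narrow tube, and the other things on the counter, where they are.

Things in the scene. Friction and masses are not known exactly. Their poses are not given: they have to be found in the camera images.
- whisk: Loose steel whisk, 320 mm long, 0.14 kg. Origin at the butt of the handle, z axis along the whisk to the head. Handle 24 mm thick from 0 to 172 mm, neck 16 mm at 180 mm, then a rigid wire head, 42 mm at its widest, 268 mm from the butt. Centre of mass 200 mm from the butt. At first it rests head-down on the crock's low side, leaning 56 degrees from vertical, 140 mm of it inside.
- whisk_tip (a point): The end of the whisk's head, on its axis 320 mm from the butt.
- crock_tube: The wide leaning crock: stainless tube fixed on a stand with a dark foot plate that cannot move. Origin at the centre of its inner floor, 50 mm above the counter. Its z axis runs along the tube out of its mouth, leaning 50 degrees from vertical, towards the robot; its x axis points to the tube's upper side. Inside diameter 56 mm, wall 2.5 mm, mouth 140 mm from the inner floor.
- drain_tube: The empty narrow leaning tube in which the whisk must finally stand, handle-down: stainless tube fixed on its own stand with a dark foot plate. Origin at the centre of its inner floor, 50 mm above the counter. Its z axis runs along the tube out of its mouth, leaning 50 degrees from vertical, towards the robot; its x axis points to the tube's upper side. Inside diameter 32 mm, wall 2.5 mm, mouth 95 mm from the inner floor.
- spoon: Loose serving spoon, 235 mm long, 22 mm black handle, standing head-up in the other narrow tube, which is like the empty one and stands in its own place. Origin at the butt of its handle, z towards its head (45 mm wide). To be left alone.
- cone_a: Black wire cone holder with a paper cone, 150 mm high on a 100 mm square foot plate, loose. Origin under its centre. To be left alone.
- cone_b: Second cone holder, the same. To be left alone.
- shaker: Metal shaker, 48 mm in diameter, 84 mm high, loose. Origin under its centre. To be left alone.
- ramekin: White bowl, 72 mm across, 40 mm high, loose. Origin under its centre. To be left alone.
- tub: White plastic tub, 110 mm across, 80 mm high, loose. Origin under its centre. To be left alone.
- sauce: Clear bottle with white cap, 60 mm in diameter, 130 mm high, loose. Origin under its centre. To be left alone.
Things that resemble listed ones, but are neither listed nor needed, are in the scene too. What is shaped like the part that bears drain_tube but green is not meant.

How it is judged:
By the outcome, as a careful person would: the job done as asked, in the order asked, and still so for the second after the job is handed in, with the robot touching nothing.
It also fails if it takes over 56 s, if anything falls off the work surface, if the arm or the gripper's body presses on something with over 40 N, if the wrist force passes 120 N, or if a joint passes its speed limit or range.

## Working session

There is one attempt and no reset: what is moved stays moved. The work goes in short steps, each a Python script; the robot and the scene stay as the last script left them, time stands still between calls to the robot, and variables do not carry over. Pictures are saved under pics/ and viewed, at most 10 in all, crops included, and the job is handed in when it is done.

```bash
mkdir -p pics; python3 - <<'E'
from workcell import env
import cv2, numpy as np
for n in ["side","top"]:
    p=env.camera(n); cv2.imwrite(f"pics/{n}0.png",p["frame"][:,:,::-1])
    print(n,p["camera_matrix"].round(1).tolist(),p["pose"].round(4).tolist())
    for t in ["whisk","whisk_tip","crock_tube","drain_tube","spoon"]:
        print(t,"SF",[(np.round(d["position"],3).tolist(),round(d["conf"],2)) for d in env.search_frame(p,t)[:4]],"PO",[(np.round(d["position"],3).tolist(),round(d["conf"],2)) for d in env.place_of(p,t)[:4]])
print(env.sense()["time"])
E
```

```text
side [[382.8, 0.0, 316.0], [0.0, 382.8, 196.7], [0.0, 0.0, 1.0]] [[-0.9962, -0.0692, 0.053, 0.4849], [-0.0868, 0.7331, -0.6746, 0.8352], [0.0078, -0.6766, -0.7363, 1.0317], [0.0, 0.0, 0.0, 1.0]]
whisk SF [([0.478, 0.252, 0.18], 0.69)] PO [([0.402, 0.245, 0.222], 0.96)]
whisk_tip SF [([0.479, 0.252, 0.174], 0.93), ([0.64, -0.428, 0.072], 0.69)] PO []
crock_tube SF [([0.479, 0.253, 0.179], 0.61), ([0.619, 0.267, 0.116], 0.57)] PO [([0.674, 0.25, 0.049], 0.83)]
drain_tube SF [([0.418, -0.239, 0.093], 0.87), ([0.632, 0.031, 0.095], 0.58), ([0.621, 0.267, 0.113], 0.55)] PO [([0.455, -0.256, 0.05], 0.62), ([0.673, 0.25, 0.053], 0.44)]
spoon SF [([0.557, -0.266, 0.166], 0.65)] PO []
top [[379.2, 0.0, 320.5], [0.0, 379.2, 195.9], [0.0, 0.0, 1.0]] [[-0.0296, -0.988, 0.1517, 0.3896], [-0.9996, 0.0299, -0.0006, 0.0067], [-0.004, -0.1517, -0.9884, 1.1855], [0.0, 0.0, 0.0, 1.0]]
whisk SF [([0.477, 0.242, 0.179], 0.87)] PO [([0.399, 0.244, 0.222], 0.59)]
whisk_tip SF [([0.475, 0.244, 0.183], 0.7)] PO []
crock_tube SF [([0.617, 0.246, 0.117], 0.85)] PO [([0.672, 0.252, 0.05], 0.71)]
drain_tube SF [([0.633, 0.016, 0.095], 0.64), ([0.419, -0.252, 0.093], 0.6)] PO [([0.456, -0.257, 0.053], 0.91), ([0.678, 0.022, 0.047], 0.64), ([0.677, 0.253, 0.052], 0.27)]
spoon SF [([0.553, -0.269, 0.176], 0.74)] PO []
1.1
```

View pics/top0.png

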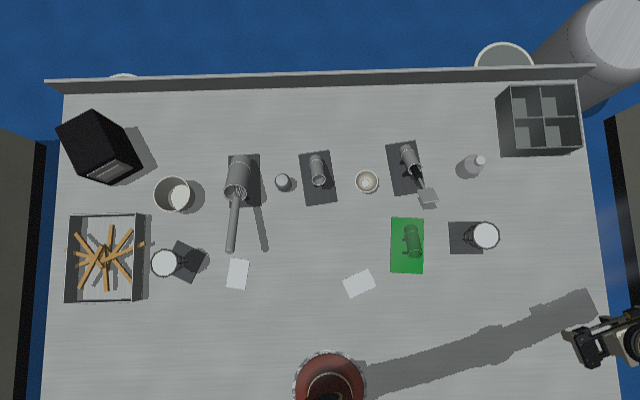

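View pics/side0.png

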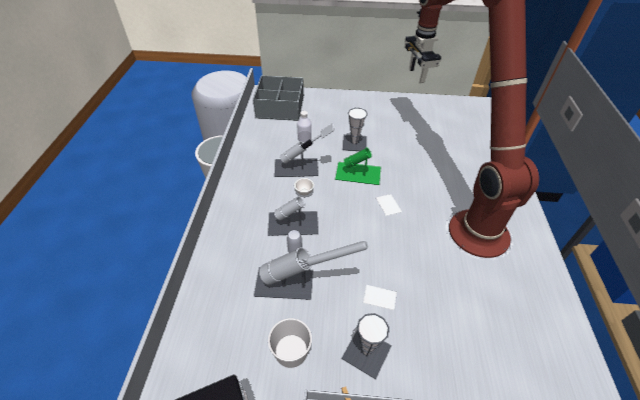

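Drain_tube candidates in the top picture are (317,170), a dark foot with an empty tube; (412,240), the green look-alike; and (408,155), a dark foot holding the spoon. (317,170) fits: it is narrow, empty and not green. The crock with the whisk is at (238,180), with the handle butt at (231,250). I'll confirm in an enlarged crop, with fitted models overlaid.

```bash
cat > h.py <<'E'
from workcell import env
import cv2, numpy as np
from scipy.spatial.transform import Rotation as R
def proj(p,X):
    X=np.atleast_2d(X); T=np.linalg.inv(p["pose"]); c=X@T[:3,:3].T+T[:3,3]
    u=c@p["camera_matrix"].T; return u[:,:2]/u[:,2:]
def back(p,uv,z):
    uv=np.atleast_2d(uv).astype(float); d=np.c_[uv,np.ones(len(uv))]@np.linalg.inv(p["camera_matrix"]).T@p["pose"][:3,:3].T
    o=p["pose"][:3,3]; return o+d*((z-o[2])/d[:,2])[:,None]
def axis(lean,yaw): # yaw about z away from -x
    l=np.radians(lean); return np.array([-np.sin(l)*np.cos(yaw),-np.sin(l)*np.sin(yaw),np.cos(l)])
def ring(o,a,s,r):
    h=np.cross(a,[0,0,1]);h/=np.linalg.norm(h);u=np.cross(h,a);t=np.linspace(0,2*np.pi,41)[:,None]
    return o+a*s+r*(np.cos(t)*h+np.sin(t)*u)
def crop(p,c,w,h,k,models):
    x,y=int(c[0]-w/2),int(c[1]-h/2)
    im=cv2.resize(p["frame"][y:y+h,x:x+w,::-1],None,fx=k,fy=k,interpolation=cv2.INTER_CUBIC)
    for X,col in models:
        q=((proj(p,X)-[x-.0,y-.0]+.5)*k).round().astype(int); cv2.polylines(im,[q],False,col,1)
    return im
E
python3 - <<'E'
from h import *
P={n:env.camera(n) for n in ["side","top"]}
for n,seeds in {"top":{"drain":(317,200),"crock":(250,200)},"side":{"drain":(310,228),"crock":(300,293)}}.items():
    p=P[n]; f=p["frame"].astype(int); m=((f.max(2)<95)&(f.max(2)-f.min(2)<25)).astype(np.uint8)
    for k,c in seeds.items():
        nl,lab,st,ce=cv2.connectedComponentsWithStats(m)
        y0,x0=c[1],c[0]; w=lab[y0-6:y0+7,x0-6:x0+7]; w=w[w>0]
        if not len(w): print(n,k,"none",f[y0,x0]); continue
        l=np.bincount(w).argmax(); ys,xs=np.nonzero(lab==l)
        X=back(p,np.c_[xs,ys],0.008)[:,:2]; print(n,k,len(xs),cv2.minAreaRect((X*1000).astype(np.float32)))
drain=np.array([.676,.022,.05]); crock=np.array([.673,.252,.05])
def models(o,L,r,yaw):
    a=axis(50,yaw); return [(ring(o,a,L,r),(0,0,255)),(ring(o,a,L,r+.0025),(0,255,255)),(np.array([o,o+a*L]),(255,0,0))]
ims=[]
for n in P:
    p=P[n]
    for o,L,r in [(drain,.095,.016),(crock,.14,.028)]:
        c=proj(p,o+axis(50,0)*.07)[0]; ims.append(crop(p,c,80,60,5,models(o,L,r,0)))
cv2.imwrite("pics/c1.png",np.vstack([np.hstack(ims[:2]),np.hstack(ims[2:])]))
E
```

```text
top drain 1300 ((629.8612060546875, 14.248050689697266), (167.80284118652344, 100.3173828125), 7.093997955322266)
top crock 995 ((558.15087890625, 230.17507934570312), (75.91287994384766, 312.2984313964844), 82.65985870361328)
side drain 6 ((585.4942626953125, 69.4780044555664), (16.658599853515625, 3.576278459149762e-06), 5.319655895233154)
side crock 427 ((605.8700561523438, 255.15919494628906), (152.338623046875, 56.23393249511719), 25.965246200561523)
```

View pics/c1.png

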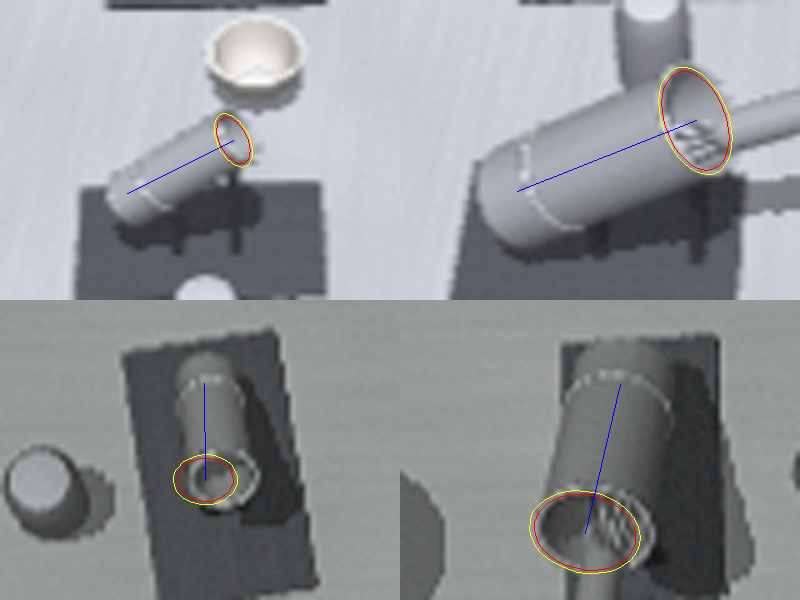

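```bash
cat > fit.py <<'E'
from h import *
from scipy.optimize import differential_evolution as DE
from scipy.ndimage import map_coordinates
P={n:env.camera(n) for n in ["side","top"]}
G={}
for n,p in P.items():
    g=cv2.cvtColor(p["frame"],cv2.COLOR_RGB2GRAY).astype(np.float32); g=cv2.GaussianBlur(g,(0,0),.8)
    G[n]=np.minimum(np.hypot(cv2.Sobel(g,5,1,0),cv2.Sobel(g,5,0,1)),120)
def sidelines(p,o,a,s0,s1,r):
    v=p["pose"][:3,3]-(o+a*(s0+s1)/2); n=np.cross(a,v); n/=np.linalg.norm(n)
    # tangent silhouette: shift toward the camera is second order
    s=np.linspace(s0,s1,25)[:,None]; vp=np.cross(n,a); d=np.linalg.norm(v); k=r/d
    return [o+a*s+r*(np.sqrt(1-k*k)*e*n+k*vp) for e in (1,-1)]
def score(n,X): q=proj(P[n],X); return map_coordinates(G[n],[q[:,1],q[:,0]],order=1).mean()
def tube(v,L,r,which):
    o=np.array([v[0],v[1],.05]); a=axis(50,v[2]); c=0
    for n in which:
        c+=2*score(n,ring(o,a,L,r))+sum(score(n,l) for l in sidelines(P[n],o,a,.005,L,r))
    return -c
def whisk(v,which):
    o=np.array(v[:3]); a=-axis(v[4],v[3]) ; c=0
    for n in which: c+=score(n,ring(o,a,0,.012))+2*sum(score(n,l) for l in sidelines(P[n],o,a,0,.160,.012))
    return -c
E
cat > r.py <<'E'
from fit import *
res={}
for k,L,r,x,y in [("drain",.095,.0185,.677,.022),("crock",.14,.0305,.673,.252)]:
    for w in (["side"],["top"],["side","top"]):
        s=DE(tube,[(x-.015,x+.015),(y-.015,y+.015),(-.3,.3)],args=(L,r,w),seed=1,popsize=25,tol=1e-6); print(k,w,s.x.round(4),round(s.fun,1))
    res[k]=s.x
s=DE(whisk,[(.38,.42),(.23,.26),(.20,.24),(-.2,.2),(54,58)],args=(["side","top"],),seed=1,popsize=25,tol=1e-6); print("whisk",s.x.round(4),s.fun)
b=s.x
ims=[]
for n in P:
    p=P[n]
    for k,L,r in [("drain",.095,.0185),("crock",.14,.0305)]:
        v=res[k]; o=np.array([v[0],v[1],.05]); a=axis(50,v[2])
        m=[(ring(o,a,L,r),(0,0,255))]+[(l,(255,0,0)) for l in sidelines(p,o,a,0,L,r)]
        if k=="crock":
            wa=-axis(b[4],b[3]); m+=[(ring(b[:3],wa,0,.012),(0,0,255))]+[(l,(0,255,0)) for l in sidelines(p,b[:3],wa,0,.172,.012)]
        ims.append(crop(p,proj(p,o+a*(.07 if k=="drain" else .18))[0],100,75,4,m))
cv2.imwrite("pics/c2.png",np.vstack([np.hstack(ims[:2]),np.hstack(ims[2:])]))
np.savez("fit.npz",drain=res["drain"],crock=res["crock"],whisk=b)
E
python3 r.py
```

```text
drain ['side'] [0.6747 0.0234 0.0759] -417.9
drain ['top'] [0.6745 0.0209 0.1732] -413.1
drain ['side', 'top'] [0.673  0.021  0.1629] -790.7
crock ['side'] [ 0.6704  0.2504 -0.0302] -434.0
crock ['top'] [0.671  0.2557 0.1   ] -380.0
crock ['side', 'top'] [0.6709 0.2552 0.0916] -758.4
whisk [4.0330e-01 2.4290e-01 2.1440e-01 2.5900e-02 5.7708e+01] -1031.5240478515625
```

View pics/c2.png

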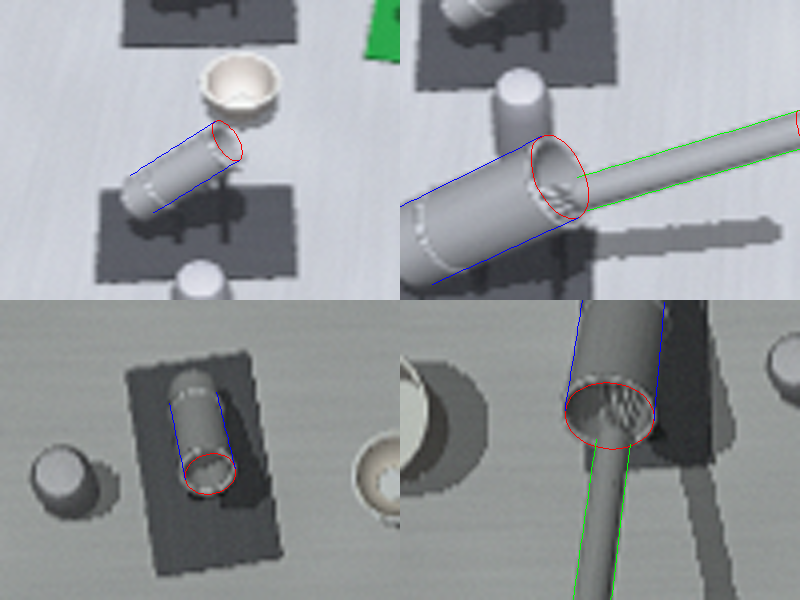

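The crop shows the tube at top crop (208,430): grey, narrow, empty, dark foot. That is drain_tube. The fits match to about 1 px. Next is a reachability check for grasp, withdrawal, turn and insertion.

```bash
cat >> h.py <<'E'
def tool(w,al,sgn,tilt=0):
    """tool rotation for whisk axis w (butt->head): z perp. to w, down when al=0; al turns it about w, tilt about tool y"""
    w=w/np.linalg.norm(w); h=np.cross(w,[0,0,1]); h/=np.linalg.norm(h); z=-np.cross(h,w)
    M=np.column_stack([np.cross(sgn*h,z),sgn*h,z])
    return R.from_rotvec(al*w)*R.from_matrix(M)*R.from_euler('y',tilt)
def tcp(g,r): return g+.019*r.as_matrix()[:,2]
def ik(g,r):
    return env.inverse_kinematics(tcp(g,r),r.as_quat())
F=dict(np.load("fit.npz")) if __import__("os").path.exists("fit.npz") else {}
S=.14
WB=np.array([.4033,.2429,.2144]); WW=-axis(57,.026)
CA=axis(50,.05)
DO=np.array([.6735,.0212,.05]); DA=axis(50,.14)
E
python3 - <<'E'
from h import *
g=WB+S*WW; print("grasp",g)
L=np.radians
for al in L([-90,-70,-50,-30,-15,0,15,30,50,70,90]):
  for sg in (1,-1):
    r=tool(WW,al,sg); q=[ik(g+.06*-0,r),ik(g+.17*CA,r),ik(g+.02*CA-.1*r.as_matrix()[:,2],r)]
    # final
    r2=tool(DA,al,sg); q2=[ik(DO+DA*(S+d),r2) for d in (0,.06,.12,.16)]
    print(round(np.degrees(al)),sg,[x is not None for x in q],[x is not None for x in q2], q[0] is not None and q[0].round(2) if q[0] is not None else '', np.round(q2[0],2) if q2[0] is not None else '')
for t in L([-40,-30,-20,-10,10,20,30,40]):
    for sg in (1,-1):
        r=tool(WW,0,sg,t); r2=tool(DA,0,sg,t)
        print("tilt",round(np.degrees(t)),sg,r.as_matrix()[:,2].round(2),[ik(g,r) is not None,ik(g+.17*CA,r) is not None],[ik(DO+DA*(S+d),r2) is not None for d in (0,.06,.12)])
E
```

```text
grasp [0.5206742  0.24595242 0.13815054]
-90 1 [True, True, True] [True, True, True, True] [-0.99  1.27  0.31  1.25  0.71  1.88 -1.93] [ 0.86  1.37 -0.91  1.49 -0.5   1.32  1.52]
-90 -1 [True, True, True] [True, True, True, True] [-0.93  1.25  0.18  1.25  0.78  1.94  1.14] [ 0.42  1.17 -0.01  1.5  -1.07  1.81 -1.11]
-70 1 [True, True, False] [True, True, True, True] [-0.77  1.16 -0.01  1.16  0.65  1.96 -2.06] [ 0.75  1.27 -0.89  1.36 -0.28  1.45  1.38]
-70 -1 [True, True, False] [True, True, True, True] [-0.77  1.16 -0.01  1.16  0.65  1.96  1.08] [ 0.33  1.09  0.02  1.37 -0.85  1.77 -1.22]
-50 1 [True, True, False] [True, True, True, True] [-0.59  1.08 -0.21  1.13  0.53  1.91 -2.15] [ 0.62  1.19 -0.88  1.25 -0.06  1.58  1.28]
-50 -1 [True, True, False] [True, True, True, True] [-0.52  1.1  -0.39  1.13  0.62  1.97  0.91] [ 0.25  1.03 -0.    1.27 -0.59  1.74 -1.33]
-30 1 [True, True, False] [True, True, True, True] [-0.55  0.98 -0.05  1.17  0.21  1.73 -2.03] [ 0.48  1.13 -0.87  1.19  0.17  1.7   1.22]
-30 -1 [True, True, False] [True, True, True, True] [-0.24  1.11 -0.82  1.15  0.63  1
[... 2307 characters left out ...]
lt -20 -1 [-0.22 -0.01 -0.97] [True, True] [False, False, True]
tilt -10 1 [-0.68 -0.02 -0.73] [True, True] [True, True, True]
tilt -10 -1 [-0.39 -0.01 -0.92] [True, True] [True, True, True]
tilt 10 1 [-0.39 -0.01 -0.92] [True, True] [True, True, True]
tilt 10 -1 [-0.68 -0.02 -0.73] [True, True] [True, True, True]
tilt 20 1 [-0.22 -0.01 -0.97] [True, True] [False, False, True]
tilt 20 -1 [-0.8  -0.02 -0.6 ] [True, True] [True, True, True]
tilt 30 1 [-0.05 -0.   -1.  ] [True, True] [False, False, False]
tilt 30 -1 [-0.89 -0.02 -0.45] [False, True] [True, True, True]
tilt 40 1 [ 0.12  0.   -0.99] [True, True] [False, False, False]
tilt 40 -1 [-0.96 -0.02 -0.29] [False, True] [True, True, True]
```

```bash
python3 - <<'E'
from h import *
g=WB+S*WW; r=tool(WW,0,1); z=r.as_matrix()[:,2]
t=lambda m:print(m,env.sense()["time"],np.round(env.sense()["position"],3))
env.command_gripper(.06)
p=np.array(env.sense()["position"]); env.move_linear(p+[.05,.05,.2],v=.4); t("up")
env.move_ptp(tcp(g-.17*z+[0,0,.08],r),r.as_quat()); t("over")
env.move_linear(tcp(g-.06*z,r),v=.25); t("pre")
P={}
ims=[]
for n in ["side","top"]:
    c=env.camera(n); m=[(np.array([WB,WB+WW*.17]),(0,255,0)),(np.array([g-.02*z,g+.019*z]),(0,0,255))]
    ims.append(crop(c,proj(c,g)[0],80,100,5,m))
cv2.imwrite("pics/c3.png",np.hstack(ims))
E
```

```text
up 2.7167 [ 0.247 -0.569  0.419]Traceback (most recent call last):
  File "<stdin>", line 6, in <module>
workcell.IKError: the arm cannot take that pose within its joint ranges
```

```bash
python3 - <<'E'
from h import *
g=WB+S*WW
for sg in (1,-1):
  r=tool(WW,0,sg); z=r.as_matrix()[:,2]
  for off in [(-.05,0,.15),(-.08,0,.12),(-.1,0,.2),(0,0,.1),(.05,0,.08)]:
    q=ik(g+off,r); print(sg,off,None if q is None else q.round(2))
  q=ik(g-.06*z,r); print(sg,"pre",None if q is None else q.round(2))
E
```

```text
1 (-0.05, 0, 0.15) [-0.1   0.73 -0.6   1.3   0.05  1.69 -2.23]
1 (-0.08, 0, 0.12) [-0.09  0.71 -0.61  1.44  0.05  1.57 -2.24]
1 (-0.1, 0, 0.2) [-0.06  0.63 -0.7   1.38  0.02  1.71 -2.29]
1 (0, 0, 0.1) [-0.14  0.83 -0.53  1.2   0.08  1.68 -2.17]
1 (0.05, 0, 0.08) [-0.16  0.93 -0.49  1.04  0.1   1.75 -2.12]
1 pre [-0.16  0.92 -0.48  1.14  0.09  1.66 -2.12]
-1 (-0.05, 0, 0.15) [ 0.06  0.84 -1.    1.3   0.25  1.73  0.68]
-1 (-0.08, 0, 0.12) [ 0.08  0.84 -1.03  1.43  0.26  1.62  0.65]
-1 (-0.1, 0, 0.2) [ 0.11  0.77 -1.14  1.37  0.22  1.75  0.58]
-1 (0, 0, 0.1) [ 0.02  0.94 -0.94  1.2   0.31  1.74  0.75]
-1 (0.05, 0, 0.08) [-0.02  1.03 -0.92  1.03  0.37  1.82  0.8 ]
-1 pre [-0.01  1.02 -0.9   1.13  0.36  1.72  0.79]
```

```bash
python3 - <<'E'
from h import *
g=WB+S*WW; r=tool(WW,0,1); z=r.as_matrix()[:,2]
t=lambda m:print(m,env.sense()["time"],np.round(env.sense()["position"],3))
env.move_ptp(tcp(g+[-.05,0,.15],r),r.as_quat()); t("over")
env.move_linear(tcp(g-.06*z,r),v=.25); t("pre")
ims=[]
for n in ["side","top"]:
    c=env.camera(n); m=[(np.array([WB,WB+WW*.17]),(0,255,0)),(np.array([g-.02*z,g+.019*z]),(0,0,255))]
    ims.append(crop(c,proj(c,g)[0],80,100,5,m))
cv2.imwrite("pics/c3.png",np.hstack(ims))
E
```

```text
over 5.725 [0.461 0.245 0.272]
pre 6.3917 [0.543 0.247 0.173]
```

View pics/c3.png

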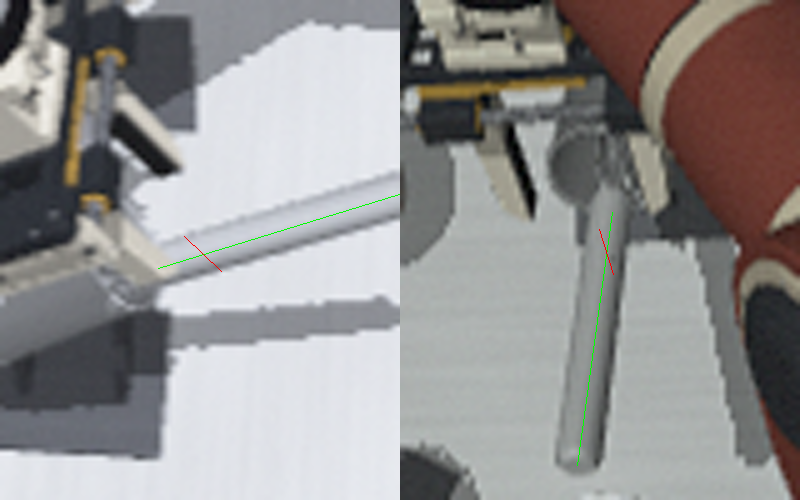

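Both crops show the open fingers straddling the handle just in front of the crock mouth, and the fitted axis lies along the handle. I'll grasp and draw it out.

```bash
python3 - <<'E'
from h import *
g=WB+S*WW; r=tool(WW,0,1); z=r.as_matrix()[:,2]
def t(m):
    s=env.sense(); print(m,round(s["time"],2),np.round(s["position"],3),"F",np.round(s["wrist_force"],1),round(s["gripper_width"],4),round(s["grip_force"],1))
env.move_linear(tcp(g,r),v=.08); t("at")
env.command_gripper(0.0,50); t("grip")
p=tcp(g,r); h=np.cross(CA,[0,0,1]);h/=np.linalg.norm(h);up=np.cross(h,CA); 
env.move_linear(p+.007*up,v=.05); t("lift")
for d in (.05,.11,.17):
    env.move_linear(p+.007*up+d*CA,v=.15); t(d)
env.move_linear(p+.007*up+.17*CA+[0,0,.15],v=.25); t("high")
E
```

```text
at 7.39 [0.511 0.246 0.123] F [-0.4  0.8 -0.5] 0.0601 0.0
grip 8.08 [0.51  0.246 0.122] F [ 0.4  0.3 -0.3] 0.0226 50.0
lift 8.38 [0.514 0.246 0.128] F [-3.  -1.  -0.8] 0.0226 50.0
0.05 8.86 [0.478 0.244 0.16 ] F [ 0.2 -1.3 -0.7] 0.0229 50.0
0.11 9.41 [0.432 0.241 0.198] F [ 0.2  0.4 -1.4] 0.0227 50.0
0.17 9.96 [0.386 0.239 0.236] F [ 0.4 -0.9 -1.1] 0.0229 50.0
high 10.71 [0.385 0.239 0.385] F [ 1.  -0.2 -2.5] 0.0229 50.0
```

```bash
cat >> h.py <<'E'
def t(m):
    s=env.sense(); print(m,round(s["time"],2),np.round(s["position"],3),"F",np.round(s["wrist_force"],1),round(s["gripper_width"],4),round(s["grip_force"],1),np.round(s["q"],2))
E
python3 - <<'E'
from h import *
r=tool(WW,0,1); r2=tool(DA,0,1)
env.move_linear(tcp(np.array([.50,.15,.36]),r),v=.25); t("W0")
env.move_ptp(tcp(np.array([.53,.06,.30]),r2),r2.as_quat()); t("W1")
env.move_linear(tcp(DO+DA*(S+.125),r2),v=.2); t("pre")
ims=[]
b=DO+DA*.125
for n in ["side","top"]:
    c=env.camera(n); m=[(ring(DO,DA,.095,.0185),(0,0,255)),(np.array([DO,DO+DA*.095]),(255,0,0)),(ring(b,DA,0,.012),(0,255,0))]
    cv2.imwrite(f"pics/{n}4.png",c["frame"][:,:,::-1])
    ims.append(crop(c,proj(c,b)[0],160,200,5 if 0 else 2.5,m))
    ims.append(crop(c,proj(c,b)[0],80,100,5,m))
cv2.imwrite("pics/c4.png",np.vstack([np.hstack([i,j])[:300 if 0 else 500] for i,j in [(ims[1],ims[3])]]))
E
```

```text
W0 11.43 [0.489 0.151 0.344] F [-0.6  0.4 -0.9] 0.0229 50.0 [ 0.04  0.68 -0.62  1.19  0.09  1.89 -2.1 ]
W1 14.26 [0.518 0.058 0.286] F [ 0.7 -0.3 -1. ] 0.0229 50.0 [ 0.11  0.81 -0.58  1.16  0.22  1.96  1.26]
pre 15.0 [ 0.461 -0.008  0.206] F [ 0.3  0.7 -1.6] 0.0228 50.0 [ 0.25  0.78 -0.58  1.47  0.27  1.7   1.31]
```

View pics/c4.png

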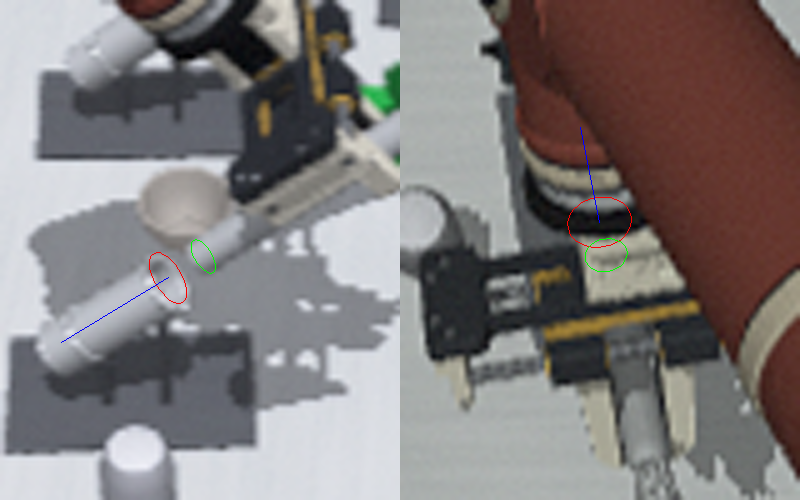

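The side crop shows the handle butt at crop (205,257), in line with the tube axis and mouth at (168,277). The arm hides the mouth in the top view. I'll check lateral alignment by the head in the top view.

```bash
python3 - <<'E'
from fit import *
b=DO+DA*.125
from scipy.optimize import minimize
# lateral offset of handle in side view (s 0-.1), of the visible handle part + head in top
h=np.cross(DA,[0,0,1]);h/=np.linalg.norm(h);u=np.cross(h,DA)
ims=[]
for n,s in [("side",.05),("top",.22)]:
    p=P[n]; m=[(l,(0,255,0)) for l in sidelines(p,b,DA,0,.172,.012)]+[(ring(b,DA,0,.012),(0,0,255)),(ring(b,DA,.268,.021),(0,0,255)),(np.array([b+DA*.172,b+DA*.32]),(255,0,0))]
    if n=="side": m+=[(l,(255,0,255)) for l in sidelines(p,DO,DA,0,.095,.0185)]
    ims.append(crop(p,proj(p,b+DA*s)[0],50,75,8,m))
cv2.imwrite("pics/c5.png",np.hstack(ims))
E
```

```text
(no output)
```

View pics/c5.png

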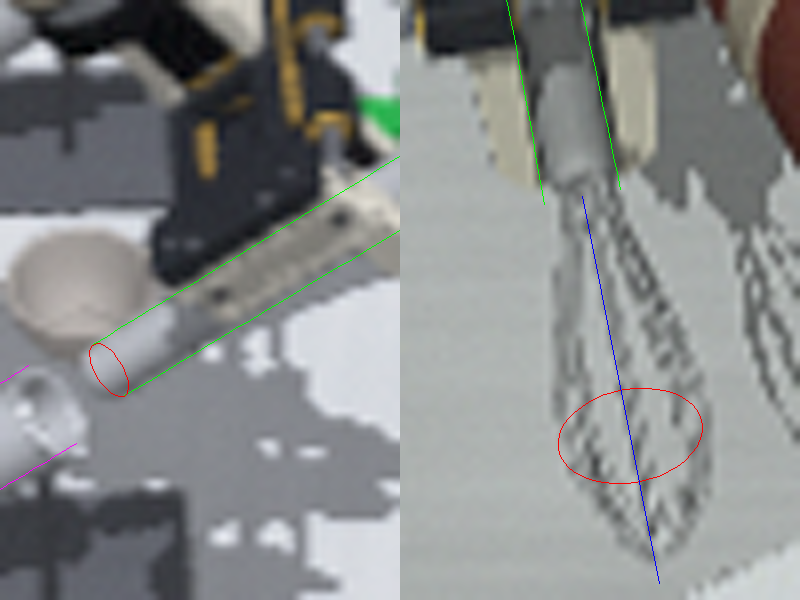

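The butt in the side crop (110,370) points at the tube mouth (65,407), which sits about 2 mm lower than modelled. The head in the top crop is centred laterally to about 1 mm. I'll nudge 1.5 mm and insert under force watch.

```bash
cat > ins.py <<'E'
from h import *
r2=tool(DA,0,1); h=np.cross(DA,[0,0,1]);h/=np.linalg.norm(h);u=np.cross(h,DA)
def ins(d0,d1,ou,oh,step=.006,lim=7,v=.06):
    f0=np.array(env.sense()["wrist_force"]); d=d0
    while d>d1:
        d=max(d-step,d1); env.move_linear(tcp(DO+DA*(S+d)+ou*u+oh*h,r2),v=v)
        f=np.array(env.sense()["wrist_force"])-f0; L=np.array([f@DA,f@u,f@h])
        print(round(d,4),L.round(1),round(env.sense()["time"],2))
        if np.abs(L).max()>lim: break
    return d
E
python3 - <<'E'
from ins import *
ins(.125,.04,-.0015,0)
t("end")
E
```

```text
0.119 [-0.3 -0.1  0.1] 15.45
0.113 [-0.4 -0.8  0.2] 15.7
0.107 [ 0.1  0.1 -0.6] 15.95
0.101 [ 0.2  0.  -0.4] 16.2
0.095 [-0.2  0.3 -0.4] 16.45
0.089 [ 0.4 -0.4  0.2] 16.7
0.083 [ 0.3 -0.3  0.5] 16.95
0.077 [ 0.7  0.8 -0.5] 17.2
0.071 [ 0.8 -1.1  0.6] 17.45
0.065 [ 0.6 -0.4 -0.4] 17.7
0.059 [ 0.8  0.7 -0.5] 17.95
0.053 [-0.6 -0.1 -0.1] 18.2
0.047 [-0.1 -0.2  1. ] 18.45
0.041 [ 0.3 -0.2  0.1] 18.7
0.04 [-0.4  0.5  0.5] 18.95
end 18.95 [0.524 0.    0.15 ] F [ 0.6  0.5 -1.2] 0.0229 50.0 [ 0.19  0.93 -0.55  1.3   0.32  1.72  1.32]
```

```bash
python3 - <<'E'
from h import *
c=env.camera("side"); cv2.imwrite("pics/c6.png",crop(c,proj(c,DO+DA*.1)[0],75,75,8,[]))
E
```

```text
(no output)
```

View pics/c6.png

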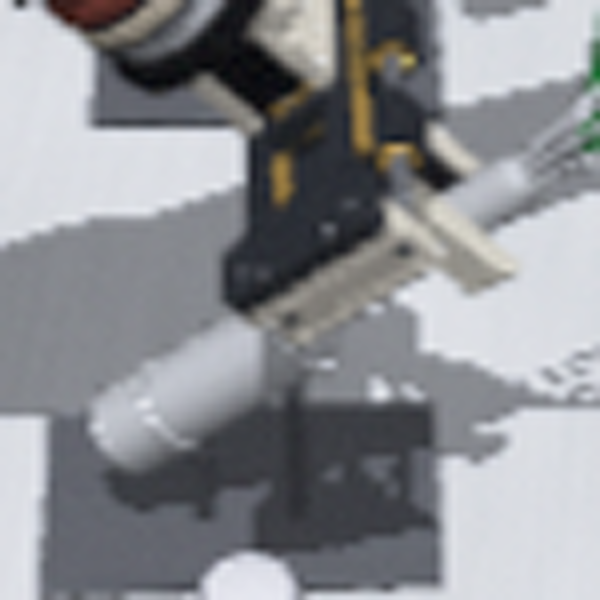

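The side view shows the handle entering the mouth at (255,340) with no butt showing outside, and the gripper clear of the tube. I'll go on to the bottom.

```bash
python3 - <<'E'
from ins import *
d=ins(.04,-.02,-.0015,0,step=.004,lim=6,v=.04)
t("end")
ims=[]
for n in ["side","top"]:
    c=env.camera(n); ims.append(crop(c,proj(c,DO+DA*.15)[0],80,100,5,[]))
cv2.imwrite("pics/c7.png",np.hstack(ims))
E
```

```text
0.036 [0.4 0.5 1. ] 19.25
0.032 [ 0.7 -0.5  1.1] 19.5
0.028 [1.  0.2 0.3] 19.75
0.024 [0.6 0.9 1.1] 20.0
0.02 [ 0.3 -0.4  0.4] 20.25
0.016 [0.1 0.5 1. ] 20.5
0.012 [ 0.5 -0.1 -0.2] 20.75
0.008 [1.  0.6 0.1] 21.0
0.004 [ 0.7  0.2 -0.1] 21.25
0.0 [ 8.  -0.4  0.2] 21.5
end 21.5 [0.552 0.004 0.125] F [-6.1 -1.1  3.3] 0.023 50.0 [ 0.16  1.   -0.54  1.2   0.34  1.75  1.33]
```

View pics/c7.png

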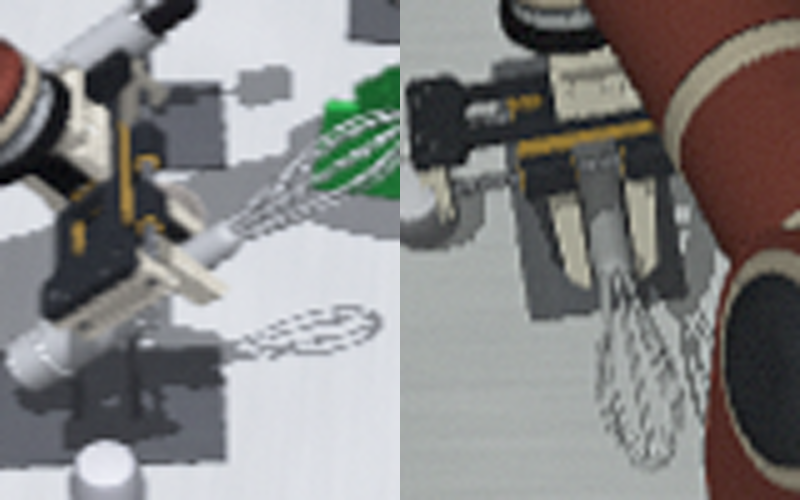

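Force is 8 N and purely axial at d=0, with the head up at side crop (370,130): the handle is on the floor of the tube. Now I'll release and retreat.

```bash
python3 - <<'E'
from ins import *
env.command_gripper(.055); env.pause(.4); t("open")
g=DO+DA*S-.0015*u; z=r2.as_matrix()[:,2]
for d in (.1,.08,.06):
    try: env.move_linear(tcp(g-d*z,r2),v=.1); break
    except env.IKError: print("no",d)
t("back")
for off in ([0,0,.15],[.0,0,.1],[-.05,0,.12]):
    try: env.move_linear(np.array(env.sense()["position"])+off,v=.2); break
    except env.IKError: print("no",off)
t("up")
env.set_joints([1.236,.5,-.013,1.3,.008,1.103,-.04]); t("away")
ims=[]
for n in ["side","top"]:
    c=env.camera(n); cv2.imwrite(f"pics/{n}8.png",c["frame"][:,:,::-1])
    ims.append(cv2.resize(c["frame"][60:360,40:600,::-1],(560,300)))
cv2.imwrite("pics/c8.png",np.vstack(ims))
E
```

```text
open 22.73 [0.554 0.004 0.124] F [-0.2 -0.3 -0.7] 0.055 0.0 [ 0.16  1.   -0.54  1.2   0.34  1.75  1.33]
back 25.21 [0.618 0.013 0.201] F [ 0.4 -0.3  0. ] 0.0548 0.0 [-0.07  1.01 -0.04  0.85  0.06  1.98  1.62]
no [0, 0, 0.15]
no [0.0, 0, 0.1]
no [-0.05, 0, 0.12]
up 25.21 [0.618 0.013 0.201] F [ 0.4 -0.3  0. ] 0.0548 0.0 [-0.07  1.01 -0.04  0.85  0.06  1.98  1.62]
away 28.06 [ 0.216 -0.668  0.344] F [-0.  -0.1  0.2] 0.0552 0.0 [ 1.23  0.5  -0.01  1.3   0.01  1.1  -0.04]
```

View pics/c8.png

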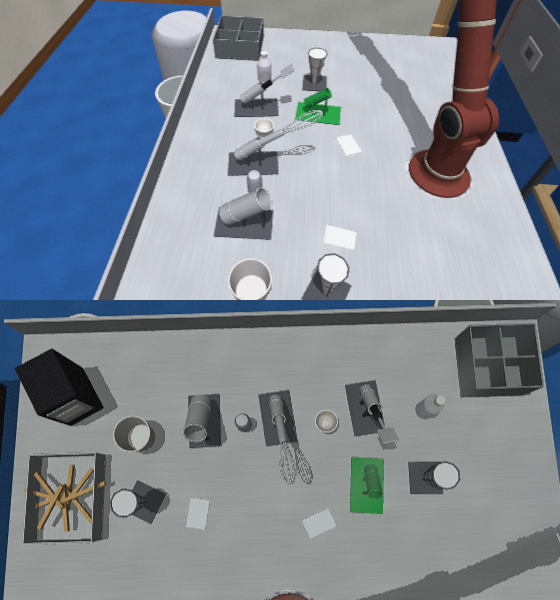

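The whisk stands head-up in the drain tube, with the head at (295,465) in the top half of the picture. The spoon and the other things are where they were.

```bash
python3 -c "
from workcell import env
print(env.sign_off())"
```

```text
the job is handed in; nothing more can be done
None
```

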